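# Seat the filter support disc and clamp it

### The arm

A 7-joint arm with a two-finger parallel gripper is mounted at the origin on the work surface. World frame = base frame: x ahead of the robot, y to its left, z up, the work surface at z = 0. Lengths are in m, angles in rad, forces in N, time in s.
With the tool pointing down it reaches from about 0.4 to 0.875 m from the base axis. Payload 4.4 kg.
Tool frame: the origin (TCP) lies on the centre line of the jaws, within the pads' length; the fingertips stand robot.tip_reach ahead of it and the grasp point (between the pads) is the TCP (robot.tip_reach is the distance from the TCP to the fingertips, in m); z points along the fingers, y is the line along which they close (so a half turn about z gives the same grasp; the last joint's range is limited). The gripper opens to 85 mm and grips with 20 to 120 N. Pads are 22 mm wide; open, the fingers measure 114 mm over their backs; the gripper's body (76 mm by 85 mm) begins 54 mm behind the grasp point. The pads swing forward as they close: fully open they stand 13 mm farther back than shut.
Start: joints at [-1.172, 0.628, 0.038, 1.517, -0.027, 0.996, -0.02], TCP at [0.291, 0.581, 0.25] pointing down, gripper open.
Joint ranges: [-3.06, 3.06], [-0.37, 2.12], [-1.25, 1.32], [0.18, 2.47], [-1.1, 4.24], [0.23, 1.98], [-2.94, 2.94]. Speed limits (rad/s): [2.57, 2.57, 3.14, 3.14, 3.14, 3.14, 3.14].

### API

Orientations are given as a 3x3 rotation matrix whose columns are the frame's x, y, z axes.
In Python, from workcell import robot gives the robot as it stands.
- The arm moves only by the tool send_rows, never from a script. Its argument "targets" is a list of rows, each a list of 4 numbers: the shift along the tool's x, y, z each as a share of 0.03 m, from -1 to 1, then the turn about the tool's z as a share of 2 pi rad, from -1 to 1. In form: [[dx, dy, dz, roll], ...]. A call has exactly 8 rows; each row shifts and turns the commanded pose from where the row before left it, along the tool's axes as they then stand; what a row does not reach is not made up. A row lasts 1/12 s, in which the tool goes at most 41.7 mm and 7.16 degrees, less where a joint would pass 70% of its speed; a pose out of reach is approached as far as the arm can. A call with a number of a shift or a turn outside -1 to 1 is refused whole. A call with a gripper value outside its range is refused whole. "claw" is the gripper's target within -1 to 1 (shut at 1, half-way at 0, fully open at -1), set as the call begins (left out, the last holds). The fingers move at their own pace and stop on an object; the grip force is fixed at half the most. Time passes only in rows, so rows that do not move let the fingers close, or fill a call up. It gives the time, the measured TCP pose, the force, the opening and the grip force at its end, in the units of the state.
- robot.read_state(): the state, without advancing time (a new reading comes with each control period).
- robot.get_image(name): name is "side" or "top"; returns (picture, depth): 420x560x3 uint8, red, green, blue; 420x560 float32, m along the optical axis (not along the pixel's ray), 0 where there is no reading.
- robot.get_calibration(name): a dict with "K" (3x3 intrinsics, pixels), "rvec" (rotation vector, rad) and "tvec" (3), from world to camera coordinates, as OpenCV has them. Camera axes: x right, y down, z forward; pixel columns grow to the right and rows downward; lengths in m; the calibration is good to about 2 mm. A picture is of the moment at which its call begins. get_calibration takes no time and is no camera call.
- robot.sign_off(): hands the job in; it is judged then, once.
Trained networks look in the newest picture that a camera, given by its name, has taken for a name from the list of things; names that differ only in an ending like _2 or _b are one class to them, and where a whole thing is asked for, a point or a joint stands for the part that bears it (a point fixed in the world has none). Each returns a list of dicts, best first, with "confidence" (0 to 1); they miss things now and then, are a little off and sometimes report something else, mostly with a low value. They report only what shows in the picture. A call takes as long as a camera call. They do not tell look-alikes from the thing itself.
- robot.find_in(camera, label): "uv" ([column, row] in pixels, amid what is visible of it).
- robot.regions_of(camera, label): "pixels" (420x560 bool, what is visible of it) and "uv" ([column, row] in pixels, amid what is visible of it).
- robot.pinpoint(camera, label): "uv" ([column, row] in pixels: a listed point, or the origin of a listed thing).
The state is a dict: "t": time; "joint_positions": joint angles; "qvel": joint speeds; "joint_torque": joint torques, N m; "position": TCP position; "tool_rot": TCP orientation; "ft_force": force on the tool from outside, world axes, zero at the start; "moment": the same for the moment, N m; "grip_width": opening from 0.0 (shut) to 1.0 (fully open); "gripper_force": force on a finger pad.
Only numpy, scipy, OpenCV 4.12 (cv2) and the standard library are available. Lean on these libraries where they do the work, as an engineer would, in place of code of your own. Each camera call takes 0.05 s, during which the arm holds its last target. There are 200 camera calls.

### The job

Nudge the perforated steel disc across the deck of the white filter-cell base with the fingertips until it drops into the round recess and lies flat, without picking it up. Then push the black post of the swing clamp round to its stop so that the clamp lies over the seated disc. Leave all the other things where they stand.

Things in the scene. Friction and masses are not known exactly. Their poses are not given: they have to be found in the camera images.
- base: white plastic filter-cell base, fixed to the bench: a flat block 130 (its x) x 220 (its y) x 24 mm high, so its flat top (the deck) is 24 mm above the bench. Origin at the centre of its underside, z up. A round recess is sunk in the deck 40 mm from the middle towards its +y end; a steel hose nipple sticks out of the +y end. The steel disc lies on the deck on the -y half.
- recess (a point): centre of the mouth of the round recess, at deck height (z = 24 mm); axes parallel to the base's. The recess is 54 mm across and 8 mm deep, flat floor with a black gasket ring; square edge with about 1 mm of chamfer.
- disc_mid (a point): centre (half-way up) of the loose perforated steel disc, 50 mm across, 8 mm thick, about 0.08 to 0.15 kg, z up. It lies flat on the deck at the start (centre 4 mm above the deck). In the recess its top is flush with the deck and it has 2 mm of play all round. It tips and drops in as it is pushed over the rim.
- clamp (a joint): angle (rad) of the steel swing clamp about its vertical pivot, growing anticlockwise seen from above. At 0 it points to the base's +y (open, clear of the recess); at 1.57 it rests at its stop, pointing to the base's -x, over the disc. It starts open (-0.2 to 0.2), has no spring, turns with light friction (0.04 N m) and stays where left.
- clamp_pivot (a point): pivot of the swing clamp at deck height, 41 mm from the recess centre in the base's +x direction. The clamp is a flat steel bar, 14 mm wide, 42 mm long from the pivot, 5 mm thick, its underside 2.5 mm above the deck; an 18 mm round boss at the pivot reaches 14.5 mm above the deck.
- clamp_post (a point): point on the black upright post by which the clamp is pushed: round, 16 mm across, 34 mm out from the pivot; the post reaches from 6.5 to 36.5 mm above the deck and this point is on its axis, 22 mm above the deck. The point's y axis points from the pivot to the post.
- stopper: tapered black rubber stopper, 21 mm wide, 24 mm tall, standing on the base's deck; origin at the centre of its underside. To be left alone.
- beaker: glass beaker, 62 mm across, 80 mm tall, standing on the bench beside the base, on its -x side; origin at the centre of its underside. To be left alone.
- dish: open glass dish, 70 mm across, 18 mm tall, on the bench beside the base, on its -x side; origin at the centre of its underside. To be left alone.
- detergent: yellow bottle, 60 mm across, 150 mm tall, off to the robot's right; origin at the centre of its underside. To be left alone.
- reagent: amber jar, 54 mm across, 100 mm tall, off to the robot's left; origin at the centre of its underside. To be left alone.
- cap: loose white bottle cap, 44 mm across, 12 mm tall, lying on the bench beside the base, on its +x side; origin at the centre of its underside. To be left alone.
- spatula: thin steel lab spatula, about 153 mm long, 14 mm wide, 4 mm thick, lying flat on the bench along the +x side of the base; origin on its underside near mid-length, its y axis along it. To be left alone.
There are look-alikes about, which are no part of the job. What is shaped like the part that bears disc_mid but red or turquoise is not meant.

How it is judged:
On the way, in this order (a step that is already met when the one before it is completed fails the run):
1. the disc lies flat in the recess, with the clamp still open (horizontal distance between disc_mid and recess below 0.004 m and z of disc_mid in the frame of recess between -0.007 and -0.0025 m and angle between disc_mid's own z axis and vertical below 0.06 rad and value of joint clamp below 0.6 rad), for 0.2 s.
2. the clamp is swung over the seated disc (horizontal distance between disc_mid and recess below 0.004 m and z of disc_mid in the frame of recess between -0.007 and -0.0025 m and angle between disc_mid's own z axis and vertical below 0.06 rad and value of joint clamp above 1.42 rad), for 0.2 s.
At the end, for the whole second after the job is handed in: The disc lies in the recess, its centre within 4 mm of the recess axis and 2.5 to 7 mm below deck level (4 mm when flush), tilted less than 0.06 rad and at rest; the clamp is at more than 1.42 rad (stop at 1.57) (all of step 2 and linear speed of disc below 0.01 m/s); the robot touches nothing.
It fails at once if the disc is lifted (its centre more than 7 mm higher than when it lies on the deck) (z of disc_mid in the frame of recess above 0.011 m).
It fails at once if the disc is pushed off the base (z of disc_mid in the frame of recess below -0.012 m).
It fails at once if a bystander is moved more than 15 mm (distance of any of stopper, beaker, dish, detergent, reagent, cap, spatula from where it was at the start of the episode above 0.015 m).
It also fails if it takes over 51 s, if anything falls off the work surface, if the arm or the gripper's body presses on something with over 40 N, if the wrist force passes 120 N, or if a joint passes its speed limit or range.

## Working session

There is one attempt and no reset: what is moved stays moved. The work goes in short steps, Python scripts to look and compute and a tool call to move; the robot and the scene stay as the last step left them, time stands still between calls to the robot, and variables do not carry over. Pictures are saved under pics/ and viewed, at most 10 in all, crops included, and the job is handed in when it is done.

Besides the shell and the picture viewer there is one more tool, called after ">>>" as a command line: name --pt "numbers of a row" for each row, then --argument value for the rest. send_rows: Moves the arm, as the interface text tells. Shift numbers are shares of 0.03 m and turn numbers shares of 2 pi rad, none past 1 either way. Its arguments: {"type":"object","properties":{"targets":{"type":"array","items":{"type":"array","items":{"type":"number"}}},"claw":{"type":"number"}},"required":["targets"]}

```bash
mkdir -p pics; cat > h.py <<'E'
import numpy as np, cv2
from workcell import robot
def cal(c):
    k=robot.get_calibration(c); return np.array(k["K"],float),cv2.Rodrigues(np.array(k["rvec"],float))[0],np.array(k["tvec"],float).ravel()
def ray(c,uv,z):
    K,R,t=cal(c); d=R.T@np.linalg.inv(K)@np.array([uv[0],uv[1],1.]); o=-R.T@t
    return o+d*(z-o[2])/d[2]
def proj(c,p):
    K,R,t=cal(c); q=K@(R@np.array(p,float)+t); return q[:2]/q[2]
def snap(c,n):
    im,d=robot.get_image(c); cv2.imwrite(f"pics/{n}.png",im[:,:,::-1]); return im,d
E
python3 - <<'E'
from h import *
np.set_printoptions(precision=4,suppress=True)
s=robot.read_state(); print(s["t"],s["position"],s["tool_rot"],robot.tip_reach,s["ft_force"])
a,_=snap("top","t0"); b,_=snap("side","s0")
for c in("top","side"):
    K,R,t=cal(c); print(c,-R.T@t)
for n,z in dict(base=0,recess=.024,disc_mid=.028,clamp_pivot=.024,clamp_post=.046,stopper=.024,beaker=0,dish=0,cap=0,spatula=0).items():
    for c in("top","side"):
        for r in robot.pinpoint(c,n)[:3]: print(n,c,np.round(r["uv"]),round(r["confidence"],2),ray(c,r["uv"],z)[:2])
print(robot.read_state()["t"])
E
```

```text
0.0 [0.2911 0.5805 0.2494] [[-0.8939  0.4482 -0.0008]
 [ 0.4482  0.8939 -0.0017]
 [-0.     -0.0019 -1.    ]] 0.019 [ 0.2319 -0.0084 -0.1922]
top [0.3809 0.003  1.0299]
side [ 0.3174 -0.8002  0.7667]
base top [298. 226.] 0.77 [ 0.5561 -0.0206]
base side [284. 226.] 0.79 [ 0.5563 -0.025 ]
recess top [284. 225.] 0.87 [0.5549 0.0124]
recess side [281. 211.] 0.84 [0.5566 0.0136]
recess side [325. 241.] 0.68 [ 0.6368 -0.1382]
disc_mid top [384. 242.] 0.84 [ 0.5131 -0.2186]
disc_mid top [478. 246.] 0.61 [ 0.5019 -0.4366]
disc_mid top [349. 287.] 0.58 [ 0.409  -0.1351]
disc_mid side [242. 262.] 0.8 [ 0.4041 -0.153 ]
disc_mid side [290. 281.] 0.64 [ 0.5038 -0.2423]
disc_mid side [288. 239.] 0.62 [ 0.5425 -0.1045]
clamp_pivot top [286. 209.] 0.67 [0.5927 0.0079]
clamp_pivot side [295. 209.] 0.64 [0.5991 0.0111]
clamp_pivot side [284. 225.] 0.24 [ 0.549  -0.0467]
clamp_post top [270. 203.] 0.7 [0.6031 0.0443]
clamp_post side [294. 196.] 0.67 [0.6052 0.0437]
clamp_post side [264. 201.] 0.43 [0.5131 0.0469]
stopper top [258. 240.] 0.57 [0.5183 0.0723]
stopper side [265. 202.] 0.63 [0.523  0.0706]
stopper side [240. 237.] 0.35 [ 0.4199 -0.0586]
beaker top [270. 275.] 0.79 [0.4394 0.045 ]
beaker side [244. 219.] 0.58 [0.4482 0.0391]
dish top [306. 282.] 0.68 [ 0.4232 -0.0378]
dish side [240. 237.] 0.93 [ 0.4217 -0.0351]
cap top [329. 225.] 0.64 [ 0.5574 -0.095 ]
cap top [340. 185.] 0.5 [ 0.6575 -0.1249]
cap side [331. 242.] 0.6 [ 0.6636 -0.1236]
spatula top [288. 179.] 0.68 [0.6728 0.0022]
spatula side [314. 211.] 0.5 [0.6627 0.0127]
1.1
```

View pics/t0.png

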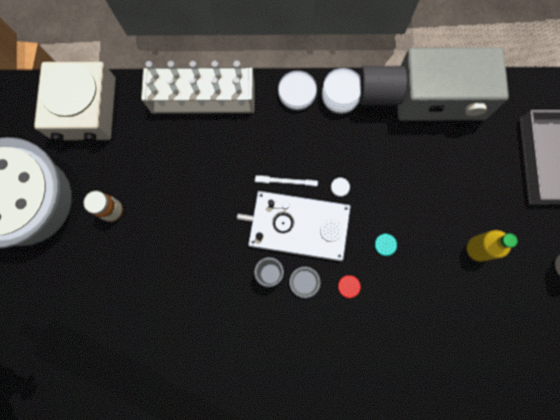

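View pics/s0.png

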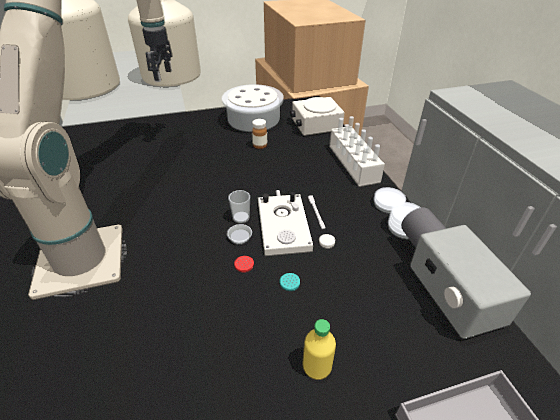

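The top view shows the base with the steel disc at (330,231), the recess at (284,223) and the post at about (271,204). The red disc at (349,287) and the turquoise one at (386,244) are look-alikes. In the side view the disc is at (287,238) and the recess at (282,211). Next I'll fit the base pose.

```bash
python3 - <<'E'
from h import *
np.set_printoptions(precision=4,suppress=True)
for c in("top","side"):
    robot.get_image(c)
    for r in robot.regions_of(c,"base")[:1]:
        m=r["pixels"].astype(np.uint8); m=cv2.morphologyEx(m,cv2.MORPH_CLOSE,np.ones((15,15)));m=cv2.morphologyEx(m,cv2.MORPH_OPEN,np.ones((9,9)))
        ys,xs=np.nonzero(m)
        P=np.array([ray(c,(u,v),.024)[:2] for u,v in zip(xs,ys)],np.float32)
        (cx,cy),wh,a=cv2.minAreaRect(P*1000); print(c,"base",cx,cy,wh,a)
    for n,z in dict(disc_mid=.032,clamp_post=.0605).items():
        for r in robot.regions_of(c,n)[:3]:
            ys,xs=np.nonzero(r["pixels"]); print(n,c,np.round(r["uv"]),round(r["confidence"],2),len(xs),ray(c,((xs.min()+xs.max())/2,(ys.min()+ys.max())/2),z)[:2],ray(c,r["uv"],z)[:2])
im=cv2.imread("pics/t0.png")[170:290,230:370]; cv2.imwrite("pics/t0c.png",cv2.resize(im,None,fx=5,fy=5,interpolation=cv2.INTER_CUBIC))
E
```

```text
Traceback (most recent call last):
  File "h.py", line 6, in ray
    K,R,t=cal(c); d=R.T@np.linalg.inv(K)@np.array([uv[0],uv[1],1.]); o=-R.T@t
          ~~~^^^
  File "h.py", line 4, in cal
    k=robot.get_calibration(c); return np.array(k["K"],float),cv2.Rodrigues(np.array(k["rvec"],float))[0],np.array(k["tvec"],float).ravel()
ValueError: time passes only in moves, steps and waits
```

Too many calibration calls, so I'll cache them.

```bash
sed -i 's/^def cal/import functools\n@functools.lru_cache\ndef cal/' h.py; python3 - <<'E'
from h import *
np.set_printoptions(precision=4,suppress=True)
for c in("top","side"):
    robot.get_image(c)
    for r in robot.regions_of(c,"base")[:1]:
        m=r["pixels"].astype(np.uint8); m=cv2.morphologyEx(m,cv2.MORPH_CLOSE,np.ones((15,15)));m=cv2.morphologyEx(m,cv2.MORPH_OPEN,np.ones((9,9)))
        ys,xs=np.nonzero(m)
        P=np.array([ray(c,(u,v),.024)[:2] for u,v in zip(xs,ys)],np.float32)
        (cx,cy),wh,a=cv2.minAreaRect(P*1000); print(c,"base",cx,cy,wh,a)
    for n,z in dict(disc_mid=.032,clamp_post=.0605).items():
        for r in robot.regions_of(c,n)[:4]:
            ys,xs=np.nonzero(r["pixels"]); print(n,c,np.round(r["uv"]),round(r["confidence"],2),len(xs),ray(c,((xs.min()+xs.max())/2,(ys.min()+ys.max())/2),z)[:2],ray(c,r["uv"],z)[:2])
im=cv2.imread("pics/t0.png")[170:290,230:370]; cv2.imwrite("pics/t0c.png",cv2.resize(im,None,fx=5,fy=5,interpolation=cv2.INTER_CUBIC))
print(robot.read_state()["t"])
E
```

```text
top base 555.1190185546875 -19.848114013671875 (230.21530151367188, 136.1485137939453) 81.23048400878906
disc_mid top [328. 228.] 0.83 368 [ 0.5405 -0.0957] [ 0.546  -0.0891]
disc_mid top [347. 287.] 0.7 387 [ 0.4127 -0.134 ] [ 0.4102 -0.1296]
disc_mid top [384. 243.] 0.64 374 [ 0.5086 -0.2199] [ 0.51   -0.2197]
clamp_post top [278. 202.] 0.53 155 [0.5977 0.026 ] [0.6    0.0267]
side base 553.4848022460938 -23.167434692382812 (260.2482604980469, 136.13873291015625) 80.4873046875
disc_mid side [291. 280.] 0.76 287 [ 0.5017 -0.2479] [ 0.5052 -0.2457]
disc_mid side [245. 264.] 0.67 246 [ 0.4083 -0.1613] [ 0.4114 -0.1622]
disc_mid side [288. 239.] 0.47 228 [ 0.5387 -0.0972] [ 0.5403 -0.1103]
disc_mid side [240. 235.] 0.21 375 [ 0.419  -0.0522] [ 0.4178 -0.0583]
clamp_post side [294. 199.] 0.65 100 [0.5949 0.0088] [0.5977 0.0156]
1.6
```

View pics/t0c.png

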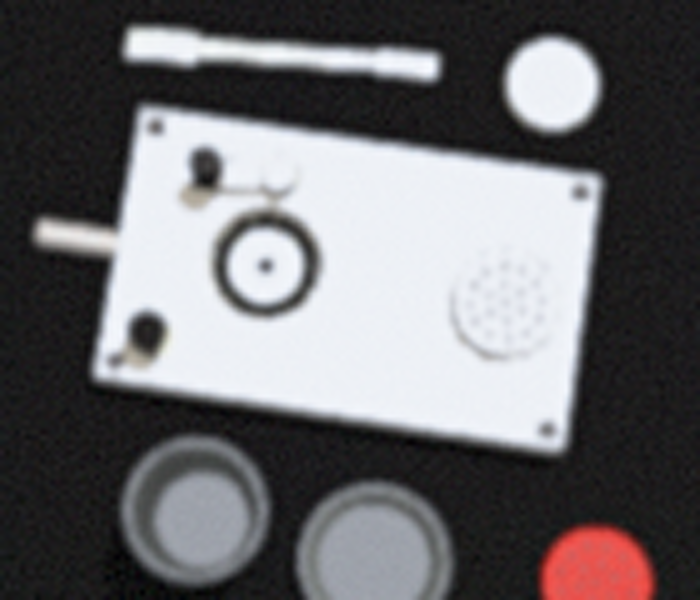

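The crop shows the recess hole at about (283.0,223.0), the disc at (330.4,230.5), and the four deck screws near the corners. The clamp is open, with the post at about (271,202.5), and the stopper is at (259,236).

```bash
cat >> h.py <<'E'
def plan(goal,yaw=None):
    "tool-axis shift in units of 30 mm to bring TCP to goal; tool x yaw"
    s=robot.read_state(); R=np.array(s["tool_rot"]); p=np.array(s["position"])
    print("t",s["t"],"TCP",p,"tool yaw",np.degrees(np.arctan2(R[1,0],R[0,0])),"grip",s["grip_width"],"F",s["ft_force"])
    print("shift units",R.T@(np.array(goal)-p)/.03)
E
python3 - <<'E'
from h import *
np.set_printoptions(precision=4,suppress=True)
f=lambda u,v,z:ray("top",((u+.5)/5-.5+230,(v+.5)/5-.5+170),z)[:2]
S=np.array([f(*p,.024) for p in[(155,126),(580,191),(547,428),(115,360)]])
C=np.array([f(*p,.024) for p in[(140,103),(603,175),(568,450),(95,373)]])
print(S,S.mean(0),C.mean(0))
for Q in(S,C):
    ey=(Q[0]+Q[3]-Q[1]-Q[2])/2; ex=(Q[0]+Q[1]-Q[2]-Q[3])/2; print(np.linalg.norm(ex),np.linalg.norm(ey),np.degrees(np.arctan2(-ey[0],ey[1])),np.degrees(np.arctan2(ex[1],ex[0])))
    ey/=np.linalg.norm(ey); print("recess from base",Q.mean(0)+.04*ey)
print("recess hole",f(265,265,.016),"ring",f(267,264,.018))
print("disc",f(502,303,.032),"boss",f(279,177,.0385),"post top",f(206,160,.0605),"stopper",f(147,328,.048))
plan([.52,-.15,.12])
E
```

```text
[[ 0.6272  0.0685]
 [ 0.595  -0.1333]
 [ 0.4825 -0.115 ]
 [ 0.5147  0.0861]] [ 0.5549 -0.0234] [ 0.5555 -0.0245]
0.11387619465464931 0.20400796130783833 -9.086335446213276 -9.09103936751685
recess from base [0.5612 0.016 ]
0.13163690752670154 0.22295893844014084 -9.312528991896052 -8.65236935211934
recess from base [0.562 0.015]
recess hole [0.5611 0.0161] ring [0.5613 0.0151]
disc [ 0.5401 -0.0945] boss [0.5989 0.0092] post top [0.6022 0.0425] stopper [0.5263 0.0697]
t 1.6 TCP [0.2913 0.5811 0.2503] tool yaw 153.36792146645467 grip 0.9996379155618323 F [-0.8754 -0.1969 -0.0461]
shift units [-17.7377 -18.3674   4.3428]
```

>>> send_rows --pt "-0.74 -0.76 0.05 0" --pt "-0.74 -0.76 0.05 0" --pt "-0.74 -0.76 0.05 0" --pt "-0.74 -0.76 0.05 0" --pt "-0.74 -0.76 0.05 0" --pt "-0.74 -0.76 0.05 0" --pt "-0.74 -0.76 0.05 0" --pt "-0.74 -0.76 0.05 0" --claw 0.3

```text
t: 2.27
position: [0.3687, 0.337, 0.2385]
tool_rot: [[-0.894, 0.448, 0.0], [0.448, 0.894, 0.0], [-0.0, 0.001, -1.0]]
ft_force: [0.5, -0.1, -0.2]
grip_width: 0.35
gripper_force: 0.0
```

>>> send_rows --pt "-0.74 -0.76 0.1 0" --pt "-0.74 -0.76 0.1 0" --pt "-0.74 -0.76 0.1 0" --pt "-0.74 -0.76 0.1 0" --pt "-0.74 -0.76 0.1 0" --pt "-0.74 -0.76 0.1 0" --pt "-0.74 -0.76 0.1 0" --pt "-0.74 -0.76 0.1 0"

```text
t: 2.93
position: [0.4458, 0.0943, 0.2144]
tool_rot: [[-0.894, 0.448, 0.001], [0.448, 0.894, 0.0], [-0.001, 0.001, -1.0]]
ft_force: [-0.4, 0.6, -0.4]
grip_width: 0.347
gripper_force: 0.0
```

>>> send_rows --pt "-0.74 -0.76 0.1 0" --pt "-0.74 -0.76 0.1 0" --pt "-0.74 -0.76 0.1 0" --pt "-0.74 -0.76 0.1 0" --pt "-0.74 -0.76 0.1 0" --pt "-0.74 -0.76 0.1 0" --pt "-0.74 -0.76 0.1 0" --pt "-0.74 -0.76 0.1 0"

```text
t: 3.6
position: [0.5228, -0.1485, 0.1903]
tool_rot: [[-0.894, 0.448, 0.0], [0.448, 0.894, 0.0], [-0.0, 0.0, -1.0]]
ft_force: [-0.4, 0.3, 0.2]
grip_width: 0.349
gripper_force: 0.0
```

>>> send_rows --pt "0 0 0 0.0186" --pt "0 0 0 0.0186" --pt "0 0 0 0.0186" --pt "0 0 0 0.0186" --pt "0 0 0 0.0186" --pt "0 0 0 0.0186" --pt "0 0 0 0.0186" --pt "0 0 0 0.0186"

```text
t: 4.27
position: [0.5225, -0.1469, 0.1904]
tool_rot: [[-0.165, 0.986, 0.0], [0.986, 0.165, 0.0], [-0.0, 0.0, -1.0]]
ft_force: [-0.3, 0.8, -0.6]
grip_width: 0.352
gripper_force: 0.0
```

>>> send_rows --pt "0 0 0 0.0186" --pt "0 0 0 0.0186" --pt "0 0 0 0.0186" --pt "0 0 0 0" --pt "0 0 0 0" --pt "0 0 0 0" --pt "0 0 0 0" --pt "0 0 0 0"

```text
t: 4.93
position: [0.5223, -0.147, 0.1904]
tool_rot: [[0.178, 0.984, 0.0], [0.984, -0.178, 0.0], [0.0, 0.0, -1.0]]
ft_force: [-0.3, 0.4, -0.2]
grip_width: 0.35
gripper_force: 0.0
```

>>> send_rows --pt "-0.1 0.1 0.6 0" --pt "-0.1 0.1 0.6 0" --pt "-0.06 0.07 0.6 0" --pt "0 0 0.6 0" --pt "0 0 0.6 0" --pt "0 0 0.6 0" --pt "0 0 0 0" --pt "0 0 0 0"

```text
t: 5.6
position: [0.5283, -0.1561, 0.0818]
tool_rot: [[0.178, 0.984, -0.002], [0.984, -0.178, 0.001], [0.0, -0.002, -1.0]]
ft_force: [0.5, -0.0, 0.3]
grip_width: 0.353
gripper_force: 0.0
```

```bash
python3 - <<'E'
from h import *
np.set_printoptions(precision=4,suppress=True)
a,d=snap("top","t1"); b,e=snap("side","s1")
A=cv2.resize(a[170:290,270:400],None,fx=4,fy=4,interpolation=cv2.INTER_CUBIC);B=cv2.resize(b[180:280,230:330],(480,480),interpolation=cv2.INTER_CUBIC)
im=np.zeros((480,800,3),np.uint8); im[:,:320]=A[:,60:380]; im[:,320:]=B; cv2.imwrite("pics/c1.png",im[:,:,::-1])
for c in("top","side"):
  for r in robot.pinpoint(c,"disc_mid"): print(c,r["uv"],r["confidence"],ray(c,r["uv"],.028)[:2])
p=robot.read_state()["position"]; print(robot.tip_reach,p,[proj(c,np.array(p)-[0,0,.015]) for c in("top","side")])
# side depth: lowest point of fingers
K,R,t=cal("side"); v,u=np.mgrid[0:420,0:560]; P=np.stack([(u-K[0,2])/K[0,0]*e,(v-K[1,2])/K[1,1]*e,e],-1)-t; W=P@R
m=(e>0)&(abs(W[...,0]-p[0])<.035)&(abs(W[...,1]-p[1])<.018)&(W[...,2]>.035)&(W[...,2]<.2)
print(m.sum(),np.percentile(W[m],[0,2,50,98,100],axis=0) if m.any() else 0)
E
```

```text
side [289.4, 281.1] 0.48 [ 0.5029 -0.2436]
side [243.1, 261.7] 0.47 [ 0.4078 -0.1513]
side [296.5, 209.2] 0.34 [0.6024 0.0054]
0.019 [ 0.5297 -0.1563  0.0835] [array([359.2417, 232.1224]), array([289.5414, 242.324 ])]
532 [[ 0.4949 -0.1743  0.0648]
 [ 0.4964 -0.1738  0.073 ]
 [ 0.5204 -0.1663  0.1386]
 [ 0.5632 -0.148   0.1813]
 [ 0.5646 -0.141   0.1988]]
```

View pics/c1.png

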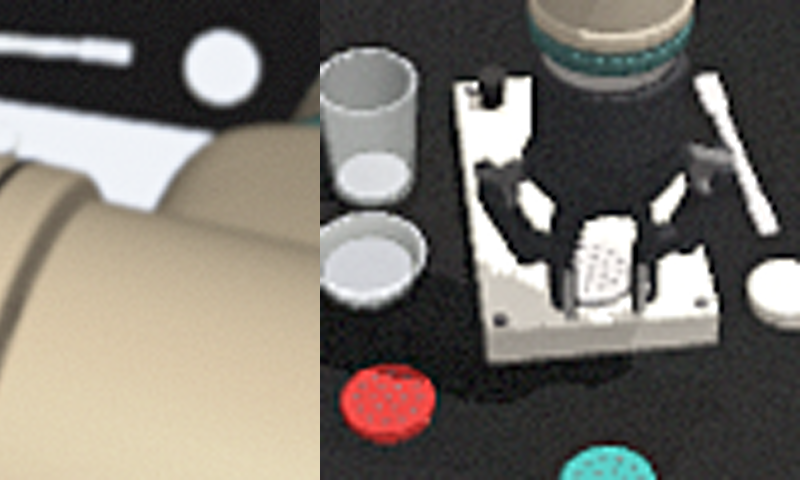

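The fingers straddle the push line: in the side crop the disc sits between them, at about (605,260). I'll move forward to just behind the disc, then lower.

>>> send_rows --pt "0.3 0 0 0" --pt "0.3 0 0.2 0" --pt "0.25 0 0.2 0" --pt "0 0 0.2 0" --pt "0 0 0.2 0" --pt "0 0 0.2 0" --pt "0 0 0.1 0" --pt "0 0 0 0"

```text
t: 6.47
position: [0.5327, -0.1314, 0.0483]
tool_rot: [[0.179, 0.984, -0.002], [0.984, -0.179, 0.0], [-0.0, -0.002, -1.0]]
ft_force: [0.2, -0.2, 0.6]
grip_width: 0.349
gripper_force: 0.0
```

>>> send_rows --pt "0 0 0.03 0" --pt "0 0 0.03 0" --pt "0 0 0.03 0" --pt "0 0 0.03 0" --pt "0 0 0 0" --pt "0 0 0 0" --pt "0 0 0 0" --pt "0 0 0 0"

```text
t: 7.13
position: [0.5335, -0.1309, 0.0458]
tool_rot: [[0.179, 0.984, 0.0], [0.984, -0.179, 0.0], [0.0, 0.0, -1.0]]
ft_force: [-0.3, -0.3, 0.5]
grip_width: 0.351
gripper_force: 0.0
```

Commanded z is now about 0.0453 and there is no contact. I'll go down a bit more and watch the force.

>>> send_rows --pt "0 0 0.03 0" --pt "0 0 0.03 0" --pt "0 0 0.03 0" --pt "0 0 0 0" --pt "0 0 0 0" --pt "0 0 0 0" --pt "0 0 0 0" --pt "0 0 0 0"

```text
t: 7.8
position: [0.5335, -0.131, 0.043]
tool_rot: [[0.179, 0.984, 0.0], [0.984, -0.179, 0.0], [0.0, 0.0, -1.0]]
ft_force: [0.2, 0.1, 0.2]
grip_width: 0.352
gripper_force: 0.0
```

```bash
python3 - <<'E'
from h import *
b,e=snap("side","s2"); cv2.imwrite("pics/c2.png",cv2.resize(b[195:270,240:340],(800,600),interpolation=cv2.INTER_CUBIC)[:,:,::-1])
print(robot.read_state()["ft_force"],robot.read_state()["position"])
E
```

```text
[-2.28798829e-04  3.60680803e-01 -3.22354921e-01] [ 0.53348176 -0.1309272   0.04301515]
```

View pics/c2.png

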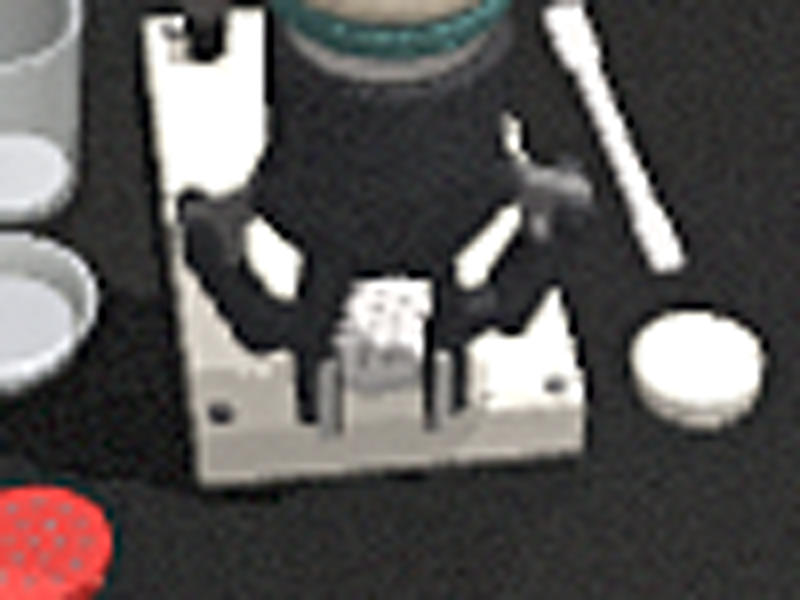

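The fingertips stand at deck level just behind the disc, with no contact yet. I'll feel for the deck.

>>> send_rows --pt "0 0 0.03 0" --pt "0 0 0 0" --pt "0 0 0 0" --pt "0 0 0.03 0" --pt "0 0 0 0" --pt "0 0 0 0" --pt "0 0 0 0" --pt "0 0 0 0"

```text
t: 8.52
position: [0.5336, -0.131, 0.0426]
tool_rot: [[0.179, 0.984, 0.001], [0.984, -0.179, 0.001], [0.001, 0.001, -1.0]]
ft_force: [-1.7, 1.1, 12.4]
grip_width: 0.352
gripper_force: 6.5
```

The deck contact is at TCP z of about 0.0427. I'll raise about 2 mm and push.

>>> send_rows --pt "0 0 -0.12 0" --pt "0.1 0.03 0 0" --pt "0.15 0 0 0" --pt "0.15 0 0 0" --pt "0.15 0 0 0" --pt "0.15 0 0 0" --pt "0.15 0 0 0" --pt "0.15 0 0 0"

```text
t: 9.18
position: [0.5397, -0.101, 0.0447]
tool_rot: [[0.178, 0.984, -0.0], [0.984, -0.178, -0.0], [-0.0, -0.0, -1.0]]
ft_force: [-0.2, -1.8, 0.8]
grip_width: 0.349
gripper_force: 0.7
```

>>> send_rows --pt "0.15 0 0 0" --pt "0.15 0 0 0" --pt "0.15 0 0 0" --pt "0.15 0 0 0" --pt "0.15 0 0 0" --pt "0.15 0 0 0" --pt "0.15 0 0 0" --pt "0.15 0 0 0"

```text
t: 9.85
position: [0.5462, -0.0657, 0.0448]
tool_rot: [[0.179, 0.984, -0.0], [0.984, -0.179, 0.0], [0.0, -0.0, -1.0]]
ft_force: [-0.6, -1.6, 0.3]
grip_width: 0.348
gripper_force: 0.6
```

```bash
python3 - <<'E'
from h import *
b,e=snap("side","s3"); cv2.imwrite("pics/c3.png",cv2.resize(b[180:255,240:340],(800,600),interpolation=cv2.INTER_CUBIC)[:,:,::-1])
plan([.561-.03*.178,.0155-.03*.984,.0445])
E
```

```text
t 9.9 TCP [ 0.54637382 -0.06434161  0.04470012] tool yaw 79.78895119960043 grip 0.34934433173393586 F [-0.87220471 -0.27838838 -0.5991025 ]
shift units [1.70568497 0.00728106 0.00849267]
```

View pics/c3.png

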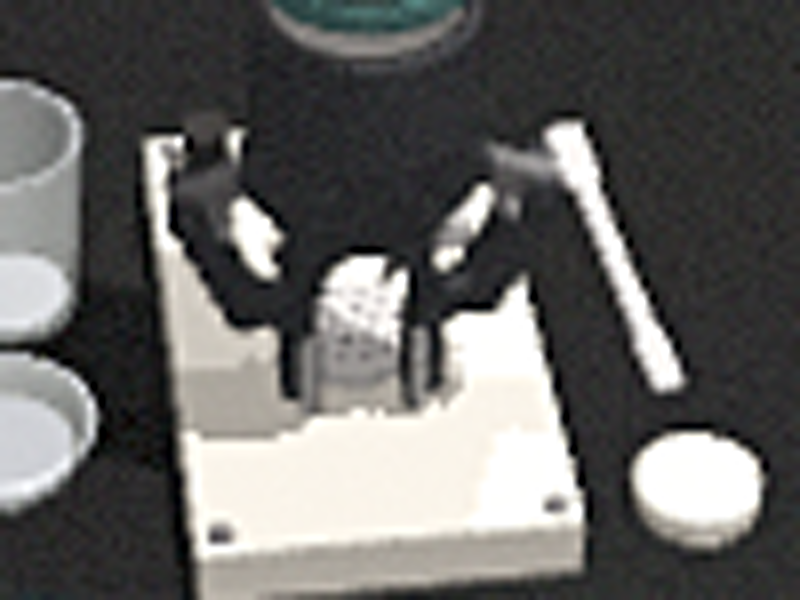

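The disc sits in the cradle of the fingertips, at (360,320) in the crop. I'll keep pushing.

>>> send_rows --pt "0.12 0 0 0" --pt "0.12 0 0 0" --pt "0.12 0 0 0" --pt "0.12 0 0 0" --pt "0.12 0 0 0" --pt "0.12 0 0 0" --pt "0.12 0 0 0" --pt "0.12 0 0 0"

```text
t: 10.57
position: [0.5513, -0.0375, 0.0448]
tool_rot: [[0.179, 0.984, -0.0], [0.984, -0.179, 0.0], [0.0, -0.0, -1.0]]
ft_force: [-0.4, -0.4, -0.3]
grip_width: 0.353
gripper_force: 0.6
```

>>> send_rows --pt "0.1 0 0 0" --pt "0.1 0 0 0" --pt "0.1 0 0 0" --pt "0.1 0 0 0" --pt "0.1 0 0 0" --pt "0.1 0 0 0" --pt "0.1 0 0 0" --pt "0 0 0 0"

```text
t: 11.23
position: [0.5551, -0.0158, 0.0447]
tool_rot: [[0.177, 0.984, -0.0], [0.984, -0.177, 0.001], [0.001, -0.0, -1.0]]
ft_force: [-0.2, 0.4, -0.6]
grip_width: 0.345
gripper_force: 0.0
```

```bash
python3 - <<'E'
from h import *
b,e=snap("side","s4"); cv2.imwrite("pics/c4.png",cv2.resize(b[165:240,240:340],(800,600),interpolation=cv2.INTER_CUBIC)[:,:,::-1])
plan([.561-.03*.178,.0155-.03*.984,.0445])
E
```

```text
t 11.2833 TCP [ 0.5550539  -0.01625371  0.04468501] tool yaw 79.76985944805637 grip 0.349229573058404 F [-0.58820279 -0.26229246 -1.06330669]
shift units [0.07685741 0.00666021 0.00621442]
```

View pics/c4.png

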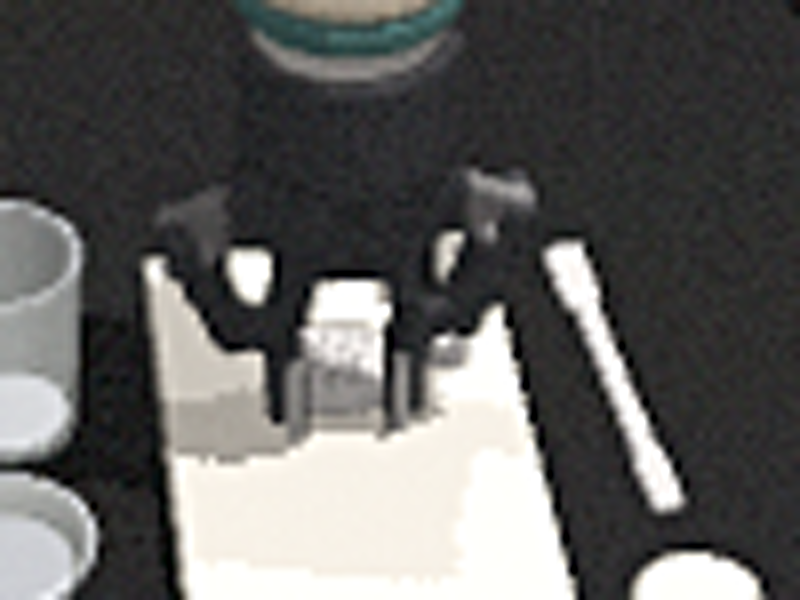

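>>> send_rows --pt "0.06 0 0 0" --pt "0.06 0 0 0" --pt "0.06 0 0 0" --pt "0 0 0 0" --pt "0 0 -0.5 0" --pt "0 0 -1 0" --pt "-0.5 0 -1 0" --pt "-1 0 -1 0"

```text
t: 11.95
position: [0.5484, -0.0516, 0.1499]
tool_rot: [[0.172, 0.985, -0.001], [0.985, -0.172, 0.003], [0.003, -0.001, -1.0]]
ft_force: [1.1, -0.3, -0.0]
grip_width: 0.349
gripper_force: 0.0
```

>>> send_rows --pt "-1 0 -0.5 0" --pt "-1 0 0 0" --pt "-1 0 0 0" --pt "-1 0 0 0" --pt "-1 0 0 0" --pt "0 0 0 0" --pt "0 0 0 0" --pt "0 0 0 0" --claw 1

```text
t: 12.62
position: [0.5212, -0.2025, 0.1641]
tool_rot: [[0.179, 0.984, -0.0], [0.984, -0.179, 0.001], [0.001, -0.001, -1.0]]
ft_force: [0.1, -0.3, 0.3]
grip_width: 0.002
gripper_force: 0.0
```

```bash
python3 - <<'E'
from h import *
a,_=snap("top","t5");b,e=snap("side","s5"); im=np.zeros((480,800,3),np.uint8)
im[:,:400]=cv2.resize(a[175:271,225:305],(400,480),interpolation=cv2.INTER_CUBIC);im[:,400:]=cv2.resize(b[180:252,250:310],(400,480),interpolation=cv2.INTER_CUBIC); cv2.imwrite("pics/c5.png",im[:,:,::-1])
for c in("top","side"):
  for n,z in dict(disc_mid=.020,recess=.024,clamp_post=.046,clamp_pivot=.024).items():
    for r in robot.pinpoint(c,n)[:3]: print(c,n,np.round(r["uv"]),round(r["confidence"],2),ray(c,r["uv"],z)[:2])
plan([.6,.05,.15])
E
```

```text
top disc_mid [281. 220.] 0.83 [0.56571446 0.01908267]
top disc_mid [347. 286.] 0.52 [ 0.41104729 -0.13258526]
top recess [283. 221.] 0.75 [0.56281468 0.01453756]
top recess [272. 200.] 0.55 [0.61464123 0.04118796]
top clamp_post [273. 202.] 0.71 [0.60427126 0.03707189]
top clamp_pivot [289. 206.] 0.93 [0.59919812 0.00076454]
side disc_mid [292. 282.] 0.8 [ 0.51050962 -0.24181075]
side disc_mid [244. 264.] 0.66 [ 0.40953117 -0.15322734]
side disc_mid [284. 212.] 0.59 [0.5657715 0.0142493]
side recess [281. 208.] 0.59 [0.56190229 0.02859735]
side clamp_pivot [297. 211.] 0.67 [0.60183139 0.00136215]
t 13.1167 TCP [ 0.52135946 -0.20287674  0.16423861] tool yaw 79.74296340719468 grip -0.002207443246355026 F [-0.80821346 -0.09811563 -0.95360014]
shift units [8.76126756 1.07854255 0.47487977]
```

View pics/c5.png

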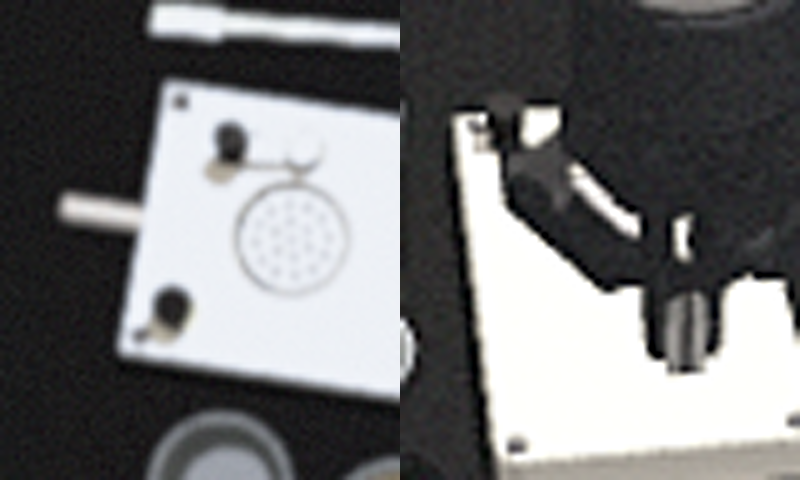

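The top view shows the disc seated and concentric in the recess, at (291,238) in the crop, with the clamp still open. Next is the clamp.

>>> send_rows --pt "0.8 0.15 0 0" --pt "0.8 0.15 0 0" --pt "0.8 0.15 0 0" --pt "0.8 0.15 0 0" --pt "0.8 0.15 0 0" --pt "0.8 0.15 0 0" --pt "0.8 0.15 0 0" --pt "0.8 0.15 0 0"

```text
t: 13.78
position: [0.5913, -0.0194, 0.1643]
tool_rot: [[0.178, 0.984, 0.0], [0.984, -0.178, 0.0], [0.0, 0.0, -1.0]]
ft_force: [0.4, -0.1, 0.2]
grip_width: 0.002
gripper_force: 0.0
```

>>> send_rows --pt "0.8 0.16 0 0" --pt "0.8 0.16 0 0" --pt "0.8 0.16 0 0" --pt "0.78 0.16 0 0" --pt "0 0 0 0.0182" --pt "0 0 0 0.0182" --pt "0 0 0 0.0182" --pt "0 0 0 0.0182"

```text
t: 14.45
position: [0.6268, 0.07, 0.1642]
tool_rot: [[0.599, 0.801, -0.0], [0.801, -0.599, -0.0], [-0.0, -0.0, -1.0]]
ft_force: [0.5, 0.3, 0.1]
grip_width: -0.002
gripper_force: 0.0
```

>>> send_rows --pt "0 0 0 0.0182" --pt "0 0 0 0.0182" --pt "0 0 0.5 0" --pt "0 0 0.5 0" --pt "0 0 0.5 0" --pt "0 0 0 0" --pt "0 0 0 0" --pt "0 0 0 0"

```text
t: 15.12
position: [0.6274, 0.0696, 0.12]
tool_rot: [[0.762, 0.648, 0.001], [0.648, -0.762, -0.0], [0.001, 0.001, -1.0]]
ft_force: [-0.3, -0.9, -0.1]
grip_width: -0.003
gripper_force: 0.0
```

```bash
python3 - <<'E'
from h import *
plan([.627,.070,.058])
E
```

```text
t 15.1167 TCP [0.62740255 0.06956023 0.1199696 ] tool yaw 40.39684707301985 grip -0.0034549064732862776 F [-0.29776095 -0.94424016 -0.13751733]
shift units [-0.00211225 -0.0214217   2.0656369 ]
```

>>> send_rows --pt "0 0 0.5 0" --pt "0 0 0.5 0" --pt "0 0 0.5 0" --pt "0 0 0.35 0" --pt "0 0 0.2 0" --pt "0 0 0 0" --pt "-0.15 0 0 0" --pt "-0.15 0 0 0"

```text
t: 15.78
position: [0.6205, 0.0636, 0.0586]
tool_rot: [[0.761, 0.648, 0.002], [0.648, -0.761, -0.0], [0.001, 0.001, -1.0]]
ft_force: [0.3, -0.8, 0.7]
grip_width: 0.004
gripper_force: 0.0
```

>>> send_rows --pt "-0.13 0 0 0" --pt "-0.13 0 0 0" --pt "-0.13 0 0 0" --pt "-0.13 0 0 0" --pt "-0.13 0 0 0" --pt "-0.13 0 0 0" --pt "-0.13 0 0 0" --pt "-0.13 0 0 0"

```text
t: 16.45
position: [0.5964, 0.0446, 0.0582]
tool_rot: [[0.761, 0.649, 0.001], [0.649, -0.761, 0.002], [0.002, -0.0, -1.0]]
ft_force: [0.9, 2.7, 0.5]
grip_width: -0.001
gripper_force: 1.3
```

>>> send_rows --pt "-0.1 0 0 0" --pt "-0.1 0 0 0" --pt "-0.1 0 0 0" --pt "-0.1 0 0 0" --pt "-0.1 0 0 0" --pt "-0.1 0 0 0" --pt "-0.05 0 0 0" --pt "0 0 0 0"

```text
t: 17.12
position: [0.5815, 0.0302, 0.0579]
tool_rot: [[0.762, 0.647, 0.0], [0.647, -0.762, -0.001], [-0.0, 0.001, -1.0]]
ft_force: [1.6, -0.1, 0.4]
grip_width: -0.0
gripper_force: 0.7
```

>>> send_rows --pt "-0.05 0 0 0" --pt "-0.05 0 0 0" --pt "-0.03 0 0 0" --pt "-0.03 0 0 0" --pt "0 0 0 0" --pt "0 0 0 0" --pt "0 0 0 0" --pt "0 0 0 0"

```text
t: 17.78
position: [0.5805, 0.0298, 0.058]
tool_rot: [[0.76, 0.649, 0.005], [0.649, -0.76, 0.002], [0.005, 0.002, -1.0]]
ft_force: [7.7, 4.1, -2.0]
grip_width: -0.0
gripper_force: 4.3
```

The force has risen to about 9 N and the tool has stalled, so the clamp is at its stop. I'll back off, rise and check.

>>> send_rows --pt "0.3 0 0 0" --pt "0.4 0 0 0" --pt "0.4 0 -0.5 0" --pt "0.5 0 -1 0" --pt "0 0 -1 0" --pt "0 0 -1 0" --pt "0 -0.5 -1 0" --pt "0 -0.5 0 0"

```text
t: 18.45
position: [0.5969, 0.0804, 0.1978]
tool_rot: [[0.763, 0.646, 0.006], [0.646, -0.763, -0.001], [0.005, 0.005, -1.0]]
ft_force: [0.4, 0.1, 0.1]
grip_width: -0.002
gripper_force: 0.0
```

>>> send_rows --pt "0.3 -1 0 0" --pt "0.3 -1 0 0" --pt "0.3 -1 0 0" --pt "0.3 -1 0 0" --pt "0 -1 0 0" --pt "0 -1 0 0" --pt "0 0 0 0" --pt "0 0 0 0"

```text
t: 19.12
position: [0.503, 0.2439, 0.1919]
tool_rot: [[0.759, 0.651, -0.004], [0.651, -0.759, -0.001], [-0.004, -0.002, -1.0]]
ft_force: [-0.0, 0.2, 0.2]
grip_width: 0.0
gripper_force: 0.0
```

```bash
python3 - <<'E'
from h import *
a,_=snap("top","t6");b,e=snap("side","s6"); im=np.zeros((480,800,3),np.uint8)
im[:,:400]=cv2.resize(a[175:271,225:305],(400,480),interpolation=cv2.INTER_CUBIC);im[:,400:]=cv2.resize(b[180:252,250:310],(400,480),interpolation=cv2.INTER_CUBIC); cv2.imwrite("pics/c6.png",im[:,:,::-1])
plan([.6,.05,.15])
for c in("top","side"):
  for r in robot.pinpoint(c,"clamp_post")[:2]: print(c,r,ray(c,r["uv"],.046)[:2])
E
```

```text
t 19.2167 TCP [0.50539408 0.24129231 0.19262164] tool yaw 40.366809485262 grip 0.0026933435694335103 F [0.67946614 0.08065781 0.08222601]
shift units [-1.72479182  6.89997802  1.42730904]
top {'uv': [283.4, 219.4], 'confidence': 0.59} [0.56329124 0.01382295]
side {'uv': [286.0, 201.9], 'confidence': 0.47} [0.5758445 0.0258017]
```

View pics/c6.png

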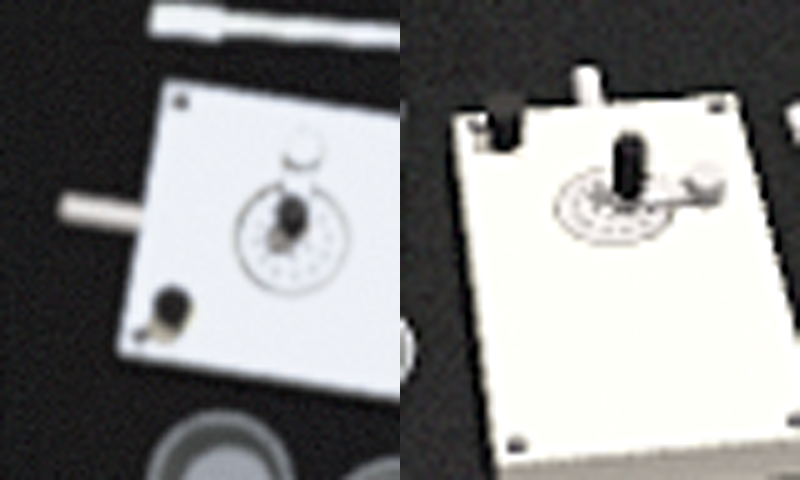

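The top view shows the clamp bar running from the boss (302,150) to the post (291,213), parallel to the base's -x edge. So it is at its stop, over the disc, which is still concentric in the recess.

```bash
python3 -c "
from workcell import robot
print(robot.sign_off())"
```

```text
the job is handed in; nothing more can be done
None
```

The disc lies flat in the recess, the clamp is swung to its stop over it, the arm is clear of everything, and the job is handed in; the hand-in returned no verdict.

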